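# Turn a ratcheted repair turntable back to its mark

## Robot

A 6-joint arm with a two-finger parallel gripper is mounted at the origin on the work surface. World frame = base frame: x ahead of the robot, y to its left, z up, the work surface at z = 0. Lengths are in m, angles in rad, forces in N, time in s.
With the tool pointing down it reaches from about 0.25 to 0.725 m from the base axis. Payload 4 kg.
Tool frame: the origin (TCP) lies midway between the tips of the shut fingers; the grasp point (between the pads) lies 19 mm behind it; z points along the fingers, y is the line along which they close (so a half turn about z gives the same grasp; the last joint's range is limited). The gripper opens to 85 mm and grips with 20 to 120 N. Pads are 22 mm wide; open, the fingers measure 114 mm over their backs; the gripper's body (76 mm by 85 mm) begins 54 mm behind the grasp point. The pads swing forward as they close: fully open they stand 13 mm farther back than shut.
Start: joints at [1.263, 0.241, 0.005, 1.335, 0, 1.571], TCP at [0.151, 0.477, 0.231] pointing down, gripper open.
Joint ranges: [-2.72, 2.72], [-1.05, 1.87], [-1.09, 1.28], [-1.99, 2.15], [-1.42, 1.44], [-3.14, 3.14]. Speed limits (rad/s): [2.79, 2.79, 3.14, 3.14, 3.14, 3.14].

## Interface

Orientations are given as a unit quaternion [x, y, z, w].
In Python, from workcell import monitor, vision, job gives the robot as it stands.
- The arm moves only by the tool move_arm, never from a script. Its argument "moves" is a list that holds one entry, the list of rows, each a list of 5 numbers: the shift along the world's x, y, z in m, then the turn about the world's z in degrees, then the opening in per cent of the stroke, from 0 (shut) to 100 (fully open). In form: [[[x, y, z, turn, gripper], ...]]. A call has 1 to 5 rows; each row is the pose to reach, as a shift and turn from the pose commanded when the call began; what a row does not reach only later rows make up. A row lasts 1/8 s, in which the tool goes at most 62.5 mm and 10.7 degrees, less where a joint would pass 70% of its speed; a pose out of reach is approached as far as the arm can. A call with a gripper value outside its range is refused whole. The fingers move at their own pace and stop on an object; the grip force is fixed at half the most. Time passes only in rows, so rows that repeat a pose let the fingers close. It gives the time, the measured TCP pose, the force, the opening and the grip force at its end, in the units of the state.
- monitor.get_obs(): the state, without advancing time (a new reading comes with each control period).
- vision.camera(name): name is "scene" or "top" or "wrist"; returns a dict with "color" (480x640x3 uint8, red, green, blue), "camera_matrix" (3x3 intrinsics, pixels), "eye" and "attitude" of the camera in the world; the wrist camera has in their place "hand_eye" (4x4, takes a point from camera to tool coordinates, whose origin is the TCP and whose axes are the flange's). Camera axes: x right, y up, looking along -z (the intrinsics and any distortion apply to the point x, -y, -z); pixel columns grow to the right and rows downward; lengths in m; the calibration is good to about 2 mm. A picture is of the moment at which its call begins: read the wrist's pose just before it. There is no depth.
- job.job_done(): hands the job in; it is judged then, once.
The state is a dict: "clock": time; "joint_pos": joint angles; "joint_vel": joint speeds; "tau": joint torques, N m; "eef_pos": TCP position; "tool_rot": TCP orientation; "ft_force": force on the tool from outside, world axes, zero at the start; "ft_torque": the same for the moment, N m; "grip_width": finger opening in m; "grasp_force": force on a finger pad.
Only numpy, scipy, OpenCV 4.12 (cv2) and the standard library are available. Lean on these libraries where they do the work, as an engineer would, in place of code of your own. Each camera call takes 0.05 s, during which the arm holds its last target. There are 200 camera calls.

## Task

Lift the orange pawl off the toothed wheel and lean it back, turn the drum back clockwise by its red handle until the handle stands in line with the green mark, then drop the pawl onto the wheel and ease the drum on back until the next tooth comes to rest against the pawl and it sits fully home. Never press pawl and teeth together hard, neither by turning nor by pushing the pawl down (keep it under 15 newtons), let go when done, and leave the green mark and the other things on the bench where they are.

Things in the scene. Friction and masses are not known exactly. Their poses are not given: they have to be found in the camera images.
- stand: grey base plate of the ratchet turntable, 215 x 200 mm, 12 mm thick, fixed to the bench. Origin on the bench on the drum's axis; z up; its x axis points from the drum axis towards the pawl-hinge side (the hinge lies at x +72, y +73 mm), y level and square to it. The drum on it is a disc 164 mm across; its teeth reach 44 mm above the bench, its dark deck 40 mm, the clamped circuit board on it 56 mm
- marker: small green block (22 x 10 mm, top 40 mm above the bench) that can be clamped anywhere along part of the base plate's rim just outside the drum: it shows where the drum must go, and stands somewhere else each time. Leave it there. This body's origin is on the drum axis at bench level and its x axis points at the block
- mark (a point): top of the green block, 97 mm from the drum axis and 40 mm above the bench. Same orientation as body marker
- handle_mid (a point): centre of the red revolving crank handle that stands upright on the drum: cylinder 18 mm across and 38 mm tall, this point is 83 mm above the bench and 52 mm from the drum axis; its top is at 102 mm, its lower end at 64 mm. It spins freely on its pin, so a gripper holding it need not turn. Its x, y axes spin with it and mean nothing
- drum_angle (a joint): angle of the drum, rad, on an arbitrary scale; grows counter-clockwise seen from above, so turning back (clockwise) makes it smaller. Starts at 1.2 to 1.8; 0.85 to 2.15 rad back lines the handle up with the mark; end stops at -1.0 and 2.2. The drum stays where it is left: about 3 N at the handle turns it. The pawl blocks turning back; winding forward clicks under it
- drum: aluminium drum, 164 mm across, with a ring of 20 steel saw teeth standing up on its rim (radius 66 to 80 mm, tooth pitch 18 degrees, tooth height 8 mm, steep faces on the clockwise side). Origin on the drum axis at bench level, its x axis points to the handle. Where the steep faces stand relative to the pawl is not given: feel for the catch
- pawl_angle (a joint): angle of the pawl about its level hinge, rad. 0 = fully seated between two teeth; above 0.09 the nose is clear of all teeth; 0.01 to 0.08 = it rides on a tooth's slope; 1.75 = leaning back on its stop. Past about 1.4 it falls back by its own weight and stays; below about 1.3 it falls onto the wheel by its own weight (80 g, no spring), so it needs no pressing down
- pawl_bar (a point): centre of the yellow cross-bar on the pawl, by which it is lifted: a cylinder 12 mm thick and 36 mm long, lying parallel to the hinge (along the stand's y axis), its two ends free to pinch. With the pawl down it is 82 mm above the bench. It moves on an arc of 63.5 mm radius about pawl_hinge, up and over towards the stand's +x; parked, it lies 39 mm beyond the hinge and 50 mm above it
- pawl_hinge (a point): the middle of the pawl's hinge pin, 52 mm above the bench; the pin lies along the stand's y axis. Same orientation as the stand
- pawl: orange pawl with the yellow cross-bar and, at its end, a small steel nose (5 x 12 x 12 mm) that drops between the teeth. Origin at its hinge; its x axis points along the pawl to the nose, which lies 70 mm out
- suction_cup: bystander: translucent blue suction cup standing near the stand, 52 mm base, 52 mm tall; origin at the centre of its underside
- driver_blue: bystander: small black screwdriver with a blue end cap, 150 mm long, 18 mm thick, lying near the stand; origin on the bench under the front end of its grip
- driver_yellow: bystander: small black screwdriver with a yellow end cap, 150 mm long, 18 mm thick; origin on the bench under the front end of its grip
- driver_red: bystander: small black screwdriver with a red end cap, 150 mm long, 18 mm thick; origin on the bench under the front end of its grip
- screw_tray: bystander: white divided tray 110 x 80 x 28 mm; origin at the centre of its underside
- flux_bottle: bystander: white bottle with red cap, 40 mm across, 85 mm tall; origin at the centre of its underside
- multimeter: bystander: orange multimeter lying flat, 170 x 85 mm, 50 mm tall; origin at the centre of its underside
- tweezers: bystander: steel tweezers lying flat, 130 mm long, 6 mm thick; origin at the centre of the underside

How it is judged:
On the way, in this order (a step that is already met when the one before it is completed fails the run):
1. the pawl is lifted off and leaned back, with the drum still wound up (value of joint pawl_angle above 1.5 rad and value of joint drum_angle above 0.8 rad), for 0.2 s.
2. the drum is turned back to the mark while the pawl is clear of the teeth (value of joint pawl_angle above 0.09 rad and y of handle_mid in the frame of marker below 0.008 m and x of handle_mid in the frame of marker above 0 m), for 0.2 s.
At the end, for the whole second after the job is handed in: The pawl is fully down between two teeth (pawl angle under 0.01 rad), the drum is at rest with the handle at the green mark (at most 8 mm short of it) or up to one and a half teeth past it (23 mm at the handle, sideways from the line drum axis to mark), and the robot has let go (value of joint pawl_angle below 0.01 rad and y of handle_mid in the frame of marker between -0.0235 and 0.008 m and x of handle_mid in the frame of marker above 0 m and velocity of joint drum_angle between -0.02 and 0.02 rad/s); the robot touches nothing.
It fails at once if the green mark is shifted by more than 5 mm (distance of mark from where it was at the start of the episode above 0.005 m).
It fails at once if pawl and teeth are pressed together hard (more than 15 N between nose and teeth) (contact force between pawl and drum above 15 N).
It fails at once if another thing on the bench is moved by more than 25 mm (distance of any of suction_cup, driver_blue, driver_yellow, driver_red, screw_tray, flux_bottle, multimeter, tweezers from where it was at the start of the episode above 0.025 m).
It also fails if it takes over 72 s, if anything falls off the work surface, if the arm or the gripper's body presses on something with over 40 N, if the wrist force passes 120 N, or if a joint passes its speed limit or range.

## Working session

There is one attempt and no reset: what is moved stays moved. The work goes in short steps, Python scripts to look and compute and a tool call to move; the robot and the scene stay as the last step left them, time stands still between calls to the robot, and variables do not carry over. Pictures are saved under pics/ and viewed, at most 10 in all, crops included, and the job is handed in when it is done.

Besides the shell and the picture viewer there is one more tool, called after "Emit:" by a JSON object that holds its "fn" and its "kwargs". move_arm: Moves the arm, as the interface text tells. Its arguments: {"type":"object","properties":{"moves":{"type":"array","items":{"type":"array","items":{"type":"array","items":{"type":"number"}}}}},"required":["moves"]}

```bash
mkdir -p pics; ls; cat > h.py <<'E'
import numpy as np, cv2
from workcell import monitor, vision, job
def snap(n,f):
    o=monitor.get_obs(); c=vision.camera(n); cv2.imwrite('pics/'+f,c['color'][:,:,::-1]); return c,o
E
python3 - <<'E'
from h import *
for n in ('scene','top'):
    c,o=snap(n,n+'0.png'); print(n,c['camera_matrix'],c['eye'],c['attitude'],[k for k in c])
print(o)
E
```

```text
pics
scene [[582.72112456   0.         324.44324305]
 [  0.         582.72112456 231.29810484]
 [  0.           0.           1.        ]] [ 1.10710543 -0.64333113  0.93822846] [0.35878551 0.13177612 0.3361842  0.86074862] ['color', 'camera_matrix', 'eye', 'attitude']
top [[547.47693142   0.         320.74799503]
 [  0.         547.47693142 244.16829731]
 [  0.           0.           1.        ]] [ 0.48360953 -0.00515463  1.50197528] [ 0.01863307 -0.01265751 -0.70122     0.71258902] ['color', 'camera_matrix', 'eye', 'attitude']
{'clock': 0.05, 'joint_pos': array([1.26301954e+00, 2.41429096e-01, 3.76617784e-03, 1.33520640e+00,
       2.16643331e-06, 1.57078994e+00]), 'joint_vel': array([ 0.00063987,  0.00128532,  0.00263643,  0.00155721, -0.00082077,
        0.00059902]), 'tau': array([-1.44055251e-03, -3.73493028e+01,  2.53290957e+01,  1.10059837e-02,
       -1.50960682e-04,  6.85243116e-07]), 'eef_pos': array([0.15128349, 0.47591912, 0.23042092]), 'tool_rot': array([ 1.53278486e-01,  9.88182489e-01, -1.02408053e-03, -1.59949556e-04]), 'ft_force': array([ 0.10639866, -0.65941476, -0.50073182]), 'ft_torque': array([ 0.03717381, -0.02211858, -0.00141294]), 'grasp_force': 0.0, 'grip_width': 0.08545936285963547}
```

View pics/top0.png

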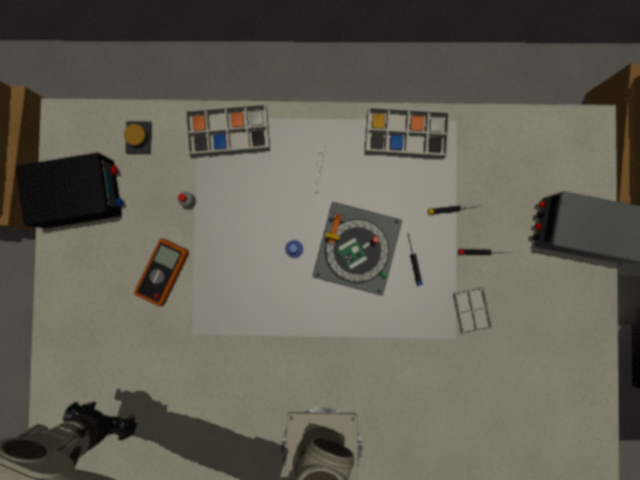

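View pics/scene0.png

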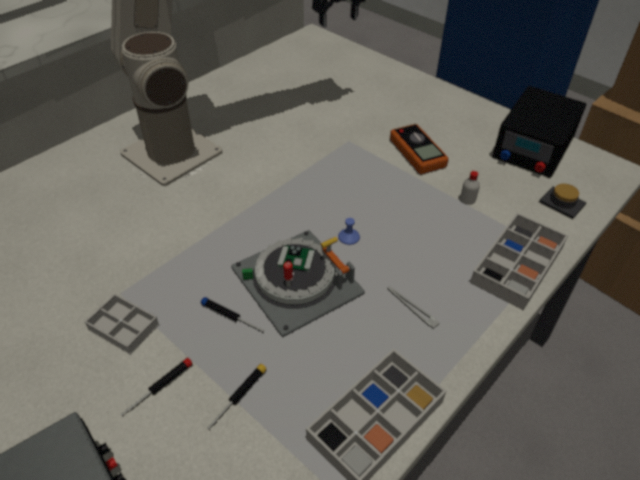

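The top view shows the stand at about (357,249), the pawl and its yellow bar at about (334,229), the red handle at (376,240) and the green mark at (384,273). The suction cup is at (294,248) and the blue driver at (414,260). Next I measure these by colour.

```bash
cat >> h.py <<'E'
from scipy.spatial.transform import Rotation as R
def ray(c,uv):
    K=c['camera_matrix']; d=np.array([(uv[0]-K[0,2])/K[0,0],-(uv[1]-K[1,2])/K[1,1],-1.])
    return np.array(c['eye']),R.from_quat(c['attitude']).as_matrix()@d
def onz(c,uv,z):
    e,d=ray(c,uv); return e+d*(z-e[2])/d[2]
def tri(c1,u1,c2,u2):
    A=[];b=[]
    for c,u in((c1,u1),(c2,u2)):
        e,d=ray(c,u); d=d/np.linalg.norm(d); P=np.eye(3)-np.outer(d,d); A.append(P); b.append(P@e)
    x=np.linalg.lstsq(np.vstack(A),np.hstack(b),rcond=None)[0]
    return x,[np.linalg.norm(P@x-q) for P,q in zip(A,b)]
def blobs(img,lo,hi,roi,amin=6):
    hsv=cv2.cvtColor(img,cv2.COLOR_RGB2HSV); m=cv2.inRange(hsv,np.array(lo),np.array(hi))
    x0,y0,x1,y1=roi; k=np.zeros_like(m); k[y0:y1,x0:x1]=m[y0:y1,x0:x1]
    n,l,s,ce=cv2.connectedComponentsWithStats(k)
    return [(s[i,4],ce[i].round(2),s[i,:4]) for i in range(1,n) if s[i,4]>=amin],k
E
python3 - <<'E'
from h import *
C={n:vision.camera(n) for n in('top','scene')}
roi={'top':(305,195,410,300),'scene':(225,215,370,340)}
for n,c in C.items():
    for nm,lo,hi in(('red',(0,150,60),(5,255,255)),('red2',(174,150,60),(180,255,255)),('orange',(6,150,60),(18,255,255)),('yellow',(19,150,60),(32,255,255)),('green',(50,120,30),(80,255,255))):
        for b in blobs(c['color'],lo,hi,roi[n])[0]: print(n,nm,b)
    x0,y0,x1,y1=roi[n]; im=c['color'][y0:y1,x0:x1,::-1]
    cv2.imwrite(f'pics/{n}crop.png',cv2.resize(im,None,fx=5,fy=5,interpolation=cv2.INTER_CUBIC) if n=='top' else cv2.resize(im,None,fx=4.5,fy=4.5,interpolation=cv2.INTER_CUBIC))
# stand corners
c=C['top'];hsv=cv2.cvtColor(c['color'],cv2.COLOR_RGB2HSV)
print(hsv[215,385],hsv[280,330],hsv[180,350], hsv[290,290])
E
```

```text
top red (np.int32(9), array([373.78, 240.89]), array([372, 239,   5,   4], dtype=int32))
top orange (np.int32(101), array([335.5 , 223.72]), array([331, 215,  10,  20], dtype=int32))
top orange (np.int32(19), array([330.84, 239.79]), array([328, 238,   7,   4], dtype=int32))
top yellow (np.int32(66), array([332.35, 236.03]), array([326, 233,  14,   7], dtype=int32))
top green (np.int32(42), array([344.64, 251.26]), array([339, 247,  12,   9], dtype=int32))
top green (np.int32(8), array([361.38, 251.62]), array([360, 250,   4,   4], dtype=int32))
top green (np.int32(12), array([354.83, 256.  ]), array([353, 254,   4,   5], dtype=int32))
top green (np.int32(22), array([383.41, 274.5 ]), array([381, 272,   6,   6], dtype=int32))
scene red (np.int32(120), array([287.59, 270.62]), array([283, 261,   9,  19], dtype=int32))
scene orange (np.int32(185), array([335.86, 260.64]), array([323, 247,  26,  26], dtype=int32))
scene yellow (np.int32(60), array([328.55, 242.25]), array([322, 238,  15,   9], dtype=int32))
scene green (np.int32(157), array([298.67, 257.78]), array([286, 248,  22,  22], dtype=int32))
scene green (np.int32(82), array([247.29, 273.38]), array([243, 269,  10,  10], dtype=int32))
[ 30  21 108] [35 19 80] [ 24  24 150] [ 23  23 144]
```

View pics/topcrop.png

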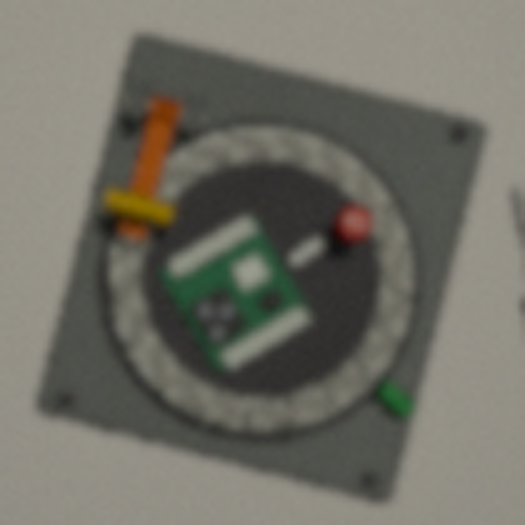

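View pics/scenecrop.png

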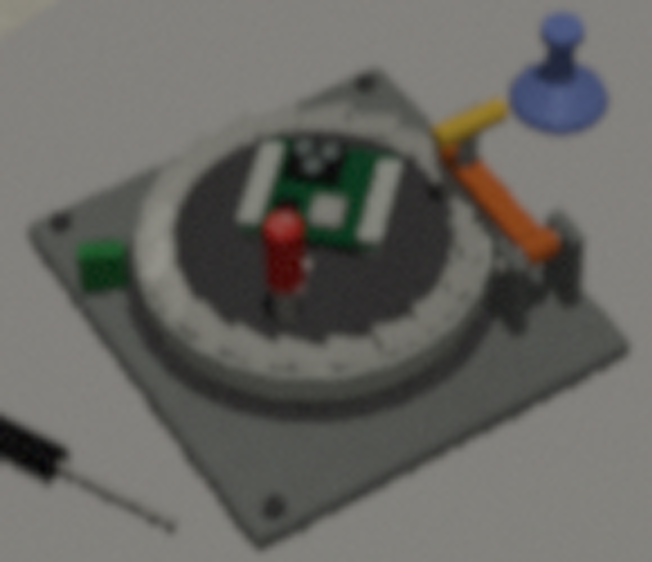

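The crops show the whole stand. In the enlarged top view its corners are at (137,38), (485,125), (385,500) and (38,408). The pawl and bar are upper left, the handle is at (353,222) and the mark at (395,398).

```bash
python3 - <<'E'
from h import *
C={n:vision.camera(n) for n in('top','scene')}
f=lambda p:(305+p[0]/5-.4,195+p[1]/5-.4); g=lambda p:(225+p[0]/4.5-.4,215+p[1]/4.5-.4)
cor=np.array([onz(C['top'],f(p),.012) for p in((137,38),(485,125),(385,500),(38,408))])
print(cor.round(4),[np.linalg.norm(cor[i]-cor[i-1]).round(4) for i in range(4)],cor.mean(0))
e=(cor[0]-cor[3])+(cor[1]-cor[2]); yaw=np.arctan2(e[1],e[0]); print('yaw',np.degrees(yaw))
print('drumC',onz(C['top'],f((260,281)),.042))
print('bar',tri(C['top'],f((139,207)),C['scene'],g((471,121))))
print('handle top',tri(C['top'],f((353,217)),C['scene'],g((285,222))))
print('mark',tri(C['top'],f((396,397)),C['scene'],g((101,250))), onz(C['top'],f((396,397)),.04))
print('cup',tri(C['top'],(294,247),C['scene'],(349.5,222)))
E
```

```text
[[ 0.6648 -0.0209  0.012 ]
 [ 0.62   -0.2114  0.012 ]
 [ 0.4153 -0.1592  0.012 ]
 [ 0.462   0.0298  0.012 ]] [np.float64(0.209), np.float64(0.1956), np.float64(0.2113), np.float64(0.1947)] [ 0.54052603 -0.09041533  0.012     ]
yaw -14.164977290270478
drumC [ 0.5319848  -0.08816957  0.042     ]
bar (array([ 0.56890036, -0.02161448,  0.08519481]), [np.float64(0.001332304477021101), np.float64(0.0013323044770218195)])
handle top (array([ 0.56330737, -0.13196983,  0.10292287]), [np.float64(0.00023381009937424967), np.float64(0.00023381009937397423)])
mark (array([ 0.47158079, -0.16151944,  0.03783911]), [np.float64(0.0003255136262068989), np.float64(0.0003255136262068055)]) [ 0.47137886 -0.16152979  0.04      ]
cup (array([0.53971296, 0.0790413 , 0.0497567 ]), [np.float64(0.0007351635835708369), np.float64(0.0007351635835707793)])
```

Emit:
{"fn": "move_arm", "kwargs": {"moves": [[[0.04,-0.045,0.01,0.8,100],[0.08,-0.09,0.02,1.6,100],[0.12,-0.135,0.02,2.4,100],[0.16,-0.18,0.02,3.4,100],[0.2,-0.23,0.02,3.4,100]]]}}

```text
clock: 0.92
eef_pos: [0.3517, 0.2463, 0.2515]
tool_rot: [0.124, 0.992, 0.0, 0.0]
ft_force: [0.1, 0.3, -0.2]
grip_width: 0.0853
grasp_force: 0.0
```

Emit:
{"fn": "move_arm", "kwargs": {"moves": [[[0.045,-0.055,0,0,100],[0.09,-0.11,0,0,100],[0.135,-0.17,0,0,100],[0.175,-0.23,0,0,100],[0.2,-0.267,0,0,100]]]}}

```text
clock: 1.55
eef_pos: [0.5395, -0.0035, 0.2513]
tool_rot: [0.124, 0.992, 0.0, 0.0]
ft_force: [0.3, 1.1, -0.1]
grip_width: 0.0858
grasp_force: 0.0
```

Emit:
{"fn": "move_arm", "kwargs": {"moves": [[[0,0,0,0,100],[0,0,0,0,100],[0,0,0,0,100]]]}}

```text
clock: 1.92
eef_pos: [0.5378, -0.0005, 0.2515]
tool_rot: [0.123, 0.992, 0.0, -0.0]
ft_force: [-0.9, -0.1, 0.2]
grip_width: 0.0858
grasp_force: 0.0
```

```bash
python3 - <<'E'
from h import *
c,o=snap('wrist','w1.png'); print(o['clock'],o['eef_pos'],o['tool_rot'],o['ft_force'],c['camera_matrix'],c['hand_eye'])
E
```

```text
1.925 [ 5.37834994e-01 -5.33137152e-04  2.51485568e-01] [ 1.23015931e-01  9.92404686e-01  9.04078588e-05 -1.12476114e-04] [-0.88455247 -0.07988996  0.22160318] [[362.01301849   0.         325.1644394 ]
 [  0.         362.01301849 239.33617635]
 [  0.           0.           1.        ]] [[ 6.93307007e-04  9.50883573e-01  3.09547977e-01  7.81578059e-02]
 [ 9.99999592e-01 -8.38243462e-04  3.35215286e-04  7.64825539e-04]
 [ 5.78227277e-04  3.09547619e-01 -9.50883767e-01 -1.41710913e-01]
 [ 0.00000000e+00  0.00000000e+00  0.00000000e+00  1.00000000e+00]]
```

View pics/w1.png

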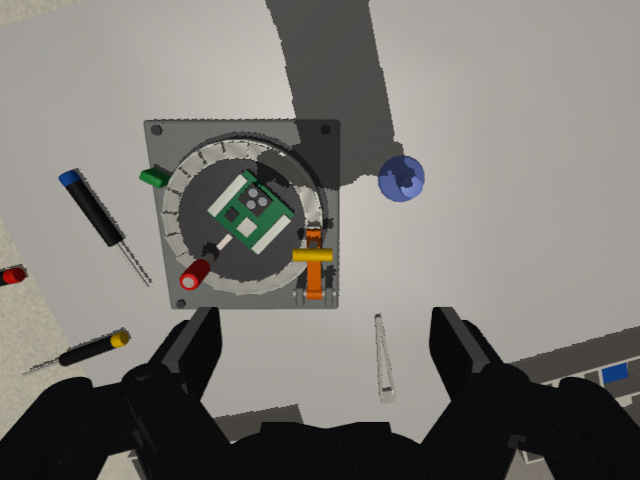

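The wrist view shows the bar centred at about (313,255), the handle top at (189,282) and the mark at (152,175). The stand corners are at (145,121), (339,121), (339,308) and (171,308).

```bash
cat >> h.py <<'E'
def wcam(c,o):
    Rt=R.from_quat(o['tool_rot']).as_matrix(); H=c['hand_eye']
    return dict(camera_matrix=c['camera_matrix'],eye=o['eef_pos']+Rt@H[:3,3],attitude=R.from_matrix(Rt@H[:3,:3]).as_quat())
E
cat > m.py <<'E'
from h import *
o=monitor.get_obs(); c=vision.camera('wrist'); w=wcam(c,o); print(o['clock'],o['eef_pos'],w['eye'])
roi=(100,90,360,330)
for nm,lo,hi,z in(('yellow',(19,150,60),(32,255,255),.082),('green',(50,120,30),(75,255,255),.04),('red',(0,150,60),(4,255,255),.102),('orange',(6,150,60),(16,255,255),.052)):
    for b in blobs(c['color'],lo,hi,roi,40)[0]: print(nm,b,onz(w,b[1],z).round(4))
hsv=cv2.cvtColor(c['color'],cv2.COLOR_RGB2HSV)
m=((hsv[:,:,1]<60)&(hsv[:,:,2]<75)&(hsv[:,:,2]>25)).astype(np.uint8); print(hsv[200,200],hsv[130,230],hsv[260,300],hsv[284,189],hsv[276,200],hsv[255,310])
E
python3 m.py
python3 - <<'E'
import cv2
i=cv2.imread('pics/w1.png')[105:325,130:355]
cv2.imwrite('pics/w1c.png',cv2.resize(i,None,fx=2.7,fy=2.7,interpolation=cv2.INTER_CUBIC))
E
```

```text
1.975 [ 5.37872251e-01 -3.89982376e-04  2.51597112e-01] [0.46224893 0.01938952 0.39330451]
yellow (np.int32(504), array([311.91, 254.16]), array([292, 248,  40,  14], dtype=int32)) [ 0.5714 -0.0206  0.082 ]
green (np.int32(388), array([154.49, 177.08]), array([140, 168,  30,  20], dtype=int32)) [ 0.4717 -0.1542  0.04  ]
green (np.int32(1717), array([252.77, 213.11]), array([214, 170,  80,  79], dtype=int32)) [ 0.5293 -0.0724  0.04  ]
red (np.int32(524), array([194.74, 273.51]), array([179, 259,  31,  31], dtype=int32)) [ 0.557  -0.1219  0.102 ]
orange (np.int32(212), array([313.31, 236.16]), array([306, 229,  15,  19], dtype=int32)) [ 0.5639 -0.0183  0.052 ]
orange (np.int32(533), array([313.65, 280.28]), array([306, 262,  16,  37], dtype=int32)) [ 0.6101 -0.03    0.052 ]
[165   8  61] [ 54  12 110] [ 23 220 166] [  2 164 190] [  2 255  68] [ 23 239 203]
```

View pics/w1c.png

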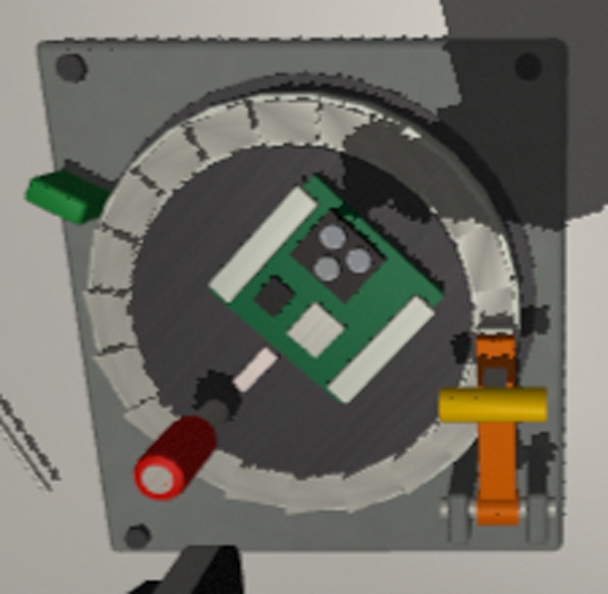

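The enlarged crop shows the handle top at (161,478), the mark's top face at about (55,193), the toothed rim, and the bar from (441,404) to (546,404) with both ends free.

```bash
python3 - <<'E'
from h import *
o=monitor.get_obs(); c=vision.camera('wrist'); w=wcam(c,o)
P=lambda p:(130+p[0]/2.7-.3,105+p[1]/2.7-.3)
z=.040
X=np.array([onz(w,P(p),z)[:2] for p in((88,275),(98,350),(135,425),(235,495),(300,512),(385,500),(290,92),(180,132),(120,195),(519,310))])
A=np.c_[2*X,np.ones(len(X))]; s=np.linalg.lstsq(A,(X**2).sum(1),rcond=None)[0]; C=s[:2]; r=np.sqrt(s[2]+C@C); print('C',C,'r',r,np.linalg.norm(X-C,axis=1).round(4))
bar=onz(w,P((493,405)),.085); h=onz(w,P((161,478)),.102); mk=onz(w,P((57,192)),.04)
cor=np.array([onz(w,P(p),.012) for p in((40,42),(567,40),(565,549),(114,549))]);e=cor[3]-cor[0]+cor[2]-cor[1]
yaw=np.arctan2(e[1],e[0]);print('yaw',np.degrees(yaw),[np.linalg.norm(cor[i]-cor[i-1]).round(4) for i in range(4)])
e1=onz(w,P((441,405)),.085);e2=onz(w,P((546,405)),.085);print('barends',e1,e2,np.degrees(np.arctan2(*(e2-e1)[1::-1])))
for n,q,d in(('h',h,.052),('m',mk,.097),('bar',bar,.0747)): v=q[:2]-C; print(n,q.round(4),'r',np.hypot(*v),d,'ang',np.degrees(np.arctan2(v[1],v[0])))
hn=C+R.from_euler('z',yaw).as_matrix()[:2,:2]@[.072,.073]; print('hinge',hn,'bar exp',C+R.from_euler('z',yaw).as_matrix()[:2,:2]@[.016,.073])
E
```

```text
C [ 0.53664447 -0.08530931] r 0.08017360393858247 [0.0809 0.0803 0.0813 0.0798 0.0805 0.0794 0.0819 0.0789 0.0785 0.0802]
yaw -13.85619060576132 [np.float64(0.2107), np.float64(0.1954), np.float64(0.2114), np.float64(0.1973)]
barends [ 0.56693534 -0.03704091  0.085     ] [ 0.57551728 -0.00276526  0.085     ] 75.94326002991271
h [ 0.5634 -0.1293  0.102 ] r 0.05154883766434339 0.052 ang -58.67032247269132
m [ 0.4699 -0.1573  0.04  ] r 0.09812756962619934 0.097 ang -132.84727800083186
bar [ 0.5712 -0.0201  0.085 ] r 0.0738227020092462 0.0747 ang 62.10242683816223
hinge [ 0.62403172 -0.03167659] bar exp [ 0.56966133 -0.01826539]
```

Emit:
{"fn": "move_arm", "kwargs": {"moves": [[[0.012,-0.01,-0.04,0,100],[0.032,-0.019,-0.09,0,100],[0.032,-0.019,-0.14,0,85],[0.032,-0.019,-0.17,0,70],[0.032,-0.019,-0.19,0,65]]]}}

```text
clock: 2.7
eef_pos: [0.5692, -0.0197, 0.0595]
tool_rot: [0.123, 0.992, -0.0, -0.001]
ft_force: [0.2, -0.6, 0.4]
grip_width: 0.0554
grasp_force: 0.0
```

Emit:
{"fn": "move_arm", "kwargs": {"moves": [[[0,0,0,0,55],[0,0,0,0,48]]]}}

```text
clock: 2.95
eef_pos: [0.5712, -0.0202, 0.0625]
tool_rot: [0.123, 0.992, 0.0, 0.001]
ft_force: [0.7, 0.2, 0.5]
grip_width: 0.0412
grasp_force: 0.0
```

```bash
python3 - <<'E'
from h import *
c,o=snap('wrist','w2.png'); print(o['clock'],o['eef_pos'],o['ft_force'],o['grip_width'])
E
```

```text
2.95 [ 0.57121094 -0.02021332  0.06245658] [0.74763086 0.22115795 0.52972354] 0.041204358381369065
```

View pics/w2.png

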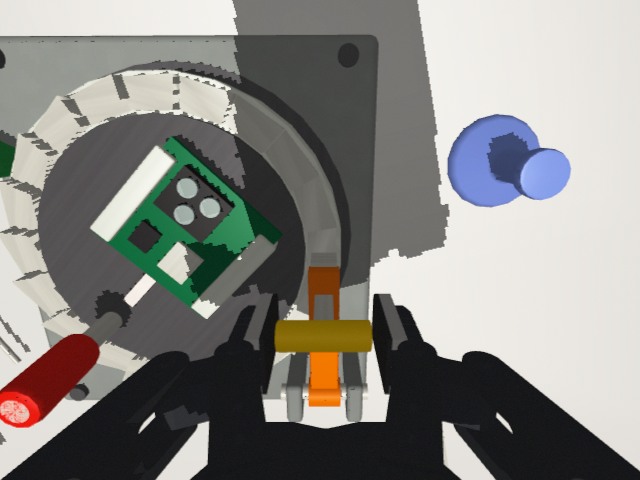

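The bar (275 to 371, row 335) lies centred between the pads, so I close on it.

Emit:
{"fn": "move_arm", "kwargs": {"moves": [[[0,0,0,0,44],[0,0,0,0,40],[0,0,0,0,36],[0,0,0,0,34],[0,0,0,0,34]]]}}

```text
clock: 3.62
eef_pos: [0.5712, -0.0209, 0.0628]
tool_rot: [0.124, 0.992, -0.0, 0.001]
ft_force: [-1.0, 0.1, 6.6]
grip_width: 0.0341
grasp_force: 59.0
```

Emit:
{"fn": "move_arm", "kwargs": {"moves": [[[0.003,-0.001,0.0055,0,34],[0.007,-0.002,0.011,0,34],[0.0125,-0.003,0.017,0,34],[0.019,-0.005,0.022,0,34],[0.019,-0.005,0.022,0,34]]]}}

```text
clock: 4.25
eef_pos: [0.5891, -0.0255, 0.0834]
tool_rot: [0.124, 0.992, 0.0, -0.001]
ft_force: [-3.1, 1.9, -4.5]
grip_width: 0.0346
grasp_force: 60.5
```

Emit:
{"fn": "move_arm", "kwargs": {"moves": [[[0.007,-0.002,0.0045,0,34],[0.0145,-0.0035,0.0077,0,34],[0.022,-0.0055,0.01,0,34],[0.03,-0.0075,0.0113,0,34],[0.03,-0.0075,0.0113,0,34]]]}}

```text
clock: 4.88
eef_pos: [0.6203, -0.0333, 0.095]
tool_rot: [0.124, 0.992, 0.0, 0.0]
ft_force: [-3.4, 3.5, -2.0]
grip_width: 0.0342
grasp_force: 60.4
```

Emit:
{"fn": "move_arm", "kwargs": {"moves": [[[0.008,-0.002,0,0,34],[0.016,-0.004,-0.0008,0,34],[0.024,-0.006,-0.003,0,34],[0.031,-0.0078,-0.0057,0,34],[0.036,-0.009,-0.0082,0,34]]]}}

```text
clock: 5.5
eef_pos: [0.657, -0.0424, 0.0877]
tool_rot: [0.124, 0.992, -0.0, 0.002]
ft_force: [-2.8, 1.9, 2.2]
grip_width: 0.0338
grasp_force: 59.3
```

Emit:
{"fn": "move_arm", "kwargs": {"moves": [[[0.005,-0.0013,-0.0035,0,34],[0.005,-0.0013,-0.0035,0,34],[0.005,-0.0013,-0.0035,0,38],[0.005,-0.0013,-0.0035,0,46],[0.005,-0.0013,-0.0035,0,56]]]}}

```text
clock: 6.12
eef_pos: [0.6611, -0.044, 0.0827]
tool_rot: [0.124, 0.992, -0.0, 0.001]
ft_force: [-0.7, -0.3, 0.4]
grip_width: 0.048
grasp_force: 0.0
```

Emit:
{"fn": "move_arm", "kwargs": {"moves": [[[0,0,0.03,0,65],[0,0,0.06,0,65],[-0.02,-0.01,0.08,0,65],[-0.05,-0.03,0.09,0,65],[-0.05,-0.03,0.09,0,65]]]}}

```text
clock: 6.75
eef_pos: [0.6098, -0.075, 0.1742]
tool_rot: [0.125, 0.992, -0.0, 0.001]
ft_force: [1.1, 0.3, 0.8]
grip_width: 0.0557
grasp_force: 0.0
```

```bash
python3 - <<'E'
from h import *
c,o=snap('wrist','w3.png'); print(o['clock'],o['eef_pos'],o['ft_force'],o['grip_width'])
E
```

```text
6.75 [ 0.6097524  -0.07502386  0.17424692] [1.13318605 0.30496041 0.7852473 ] 0.05566060477249444
```

View pics/w3.png

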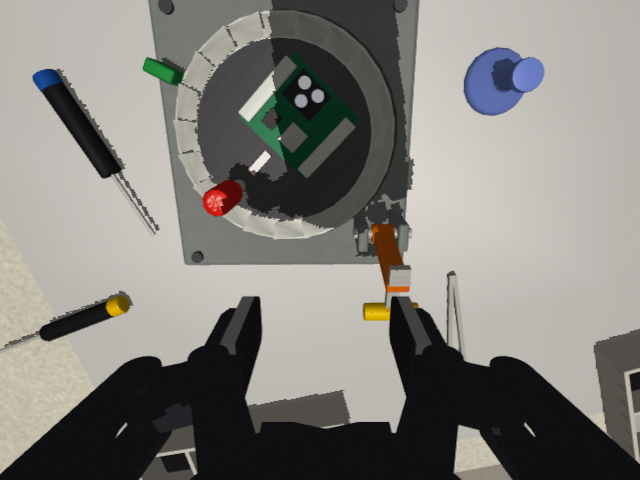

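The pawl is leaned back, with its bar at (390,312) beyond the hinge, and the handle top is at (217,203). Next is the handle.

Emit:
{"fn": "move_arm", "kwargs": {"moves": [[[-0.025,-0.03,0,0,65],[-0.0465,-0.055,0,0,65],[-0.0465,-0.055,-0.05,0,65],[-0.0465,-0.055,-0.09,0,60],[-0.0465,-0.055,-0.106,0,50]]]}}

```text
clock: 7.42
eef_pos: [0.5626, -0.1278, 0.0636]
tool_rot: [0.124, 0.992, 0.0, -0.002]
ft_force: [0.2, 0.4, 0.5]
grip_width: 0.0427
grasp_force: 0.0
```

Emit:
{"fn": "move_arm", "kwargs": {"moves": [[[0,0,0,0,40],[0,0,0,0,34],[0,0,0,0,28],[0,0,0,0,22],[0,0,0,0,17]]]}}

```text
clock: 8.05
eef_pos: [0.5655, -0.1298, 0.0689]
tool_rot: [0.124, 0.992, -0.001, 0.002]
ft_force: [0.1, -3.6, 6.1]
grip_width: 0.0168
grasp_force: 58.4
```

Emit:
{"fn": "move_arm", "kwargs": {"moves": [[[0,0,0,0,15],[0,0,0,0,15]]]}}

```text
clock: 8.3
eef_pos: [0.5655, -0.1298, 0.0689]
tool_rot: [0.124, 0.992, -0.001, 0.002]
ft_force: [-0.0, -3.9, 6.7]
grip_width: 0.0168
grasp_force: 58.4
```

Emit:
{"fn": "move_arm", "kwargs": {"moves": [[[-0.004,-0.0023,0,0,15],[-0.008,-0.0041,0,0,15],[-0.0124,-0.0056,0,0,15],[-0.0168,-0.0068,0,0,15],[-0.0168,-0.0068,0,0,15]]]}}

```text
clock: 8.93
eef_pos: [0.5499, -0.1373, 0.069]
tool_rot: [0.124, 0.992, -0.001, 0.004]
ft_force: [3.2, -5.8, 3.5]
grip_width: 0.0166
grasp_force: 58.5
```

Emit:
{"fn": "move_arm", "kwargs": {"moves": [[[-0.0045,-0.0007,0,0,15],[-0.009,-0.0011,0,0,15],[-0.0135,-0.001,0,0,15],[-0.018,-0.0006,0,0,15],[-0.018,-0.0006,0,0,15]]]}}

```text
clock: 9.55
eef_pos: [0.531, -0.139, 0.069]
tool_rot: [0.125, 0.992, -0.003, 0.003]
ft_force: [0.2, -9.3, 6.1]
grip_width: 0.0163
grasp_force: 58.9
```

Emit:
{"fn": "move_arm", "kwargs": {"moves": [[[-0.0045,0.0008,0,0,15],[-0.0088,0.002,0,0,15],[-0.013,0.0036,0,0,15],[-0.0171,0.0056,0,0,15],[-0.0171,0.0056,0,0,15]]]}}

```text
clock: 10.18
eef_pos: [0.5124, -0.1337, 0.0689]
tool_rot: [0.125, 0.992, -0.003, 0.001]
ft_force: [-3.5, -9.9, 9.8]
grip_width: 0.0163
grasp_force: 59.4
```

```bash
python3 - <<'E'
from h import *
c,o=snap('wrist','w4.png'); w=wcam(c,o); print(o['clock'],o['eef_pos'],o['ft_force'],o['grip_width'])
b,k=blobs(c['color'],(50,120,30),(75,255,255),(0,0,250,300),100)
print([(x[0],x[1],x[2],onz(w,x[1],.04).round(4)) for x in b])
b,k=blobs(vision.camera('top')['color'],(0,120,50),(6,255,255),(330,220,400,290),3);print(b)
E
```

```text
10.175 [ 0.51236455 -0.13369101  0.06891643] [-3.53339425 -9.92548021  9.81292354] 0.016349412941035132
[(np.int32(440), array([241.92, 211.08]), array([231, 194,  19,  34], dtype=int32), array([ 0.4668, -0.1631,  0.04  ]))]
[]
```

View pics/w4.png

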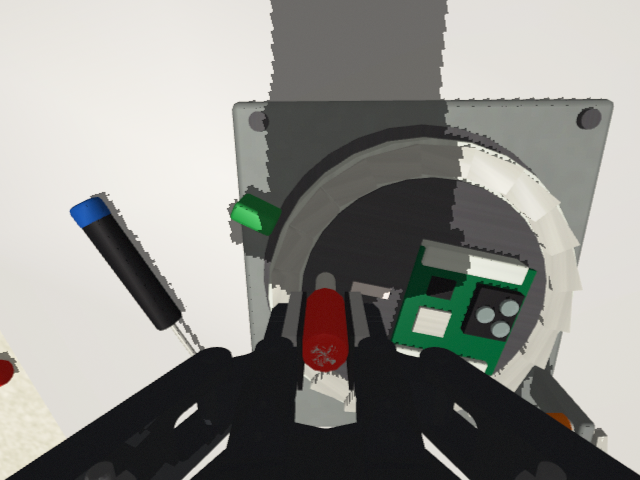

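Emit:
{"fn": "move_arm", "kwargs": {"moves": [[[-0.0042,0.001,0,0,15],[-0.0078,0.003,0,0,15],[-0.0115,0.0055,0,0,15],[-0.0115,0.0055,0,0,15]]]}}

```text
clock: 10.78
eef_pos: [0.5012, -0.1263, 0.0689]
tool_rot: [0.124, 0.992, -0.001, 0.002]
ft_force: [-2.1, -5.7, 10.6]
grip_width: 0.0165
grasp_force: 59.3
```

```bash
python3 - <<'E'
from h import *
c,o=snap('wrist','w5.png'); w=wcam(c,o); print(o['clock'],o['eef_pos'],o['ft_force'],o['grip_width'])
i=c['color'][100:420,180:580,::-1]; cv2.imwrite('pics/w5c.png',cv2.resize(i,None,fx=1.9,fy=1.8))
cv2.imwrite('pics/w5c.png',cv2.resize(i,None,fx=1.8,fy=1.8,interpolation=cv2.INTER_CUBIC))
E
```

```text
10.775 [ 0.50118829 -0.12629541  0.06888717] [-2.09147966 -5.66916277 10.55139535] 0.016492747598835802
```

View pics/w5c.png

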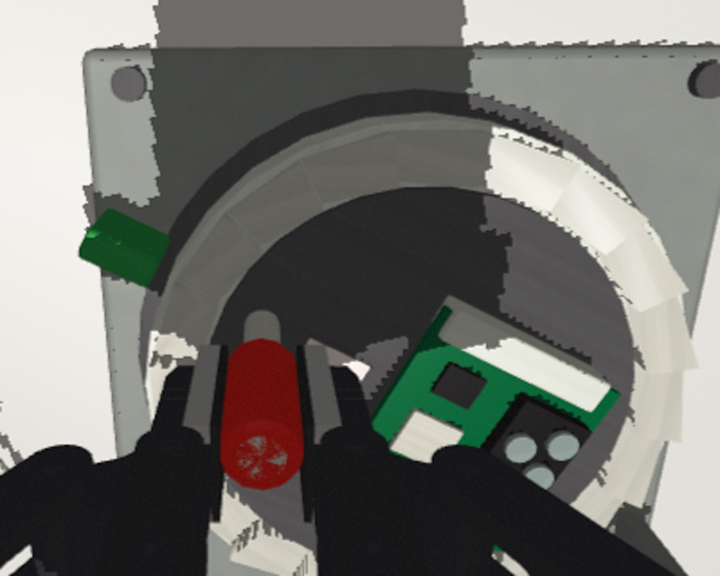

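```bash
python3 - <<'E'
from h import *
o=monitor.get_obs(); c=vision.camera('wrist'); w=wcam(c,o)
P=lambda p:(180+p[0]/1.8-.3,100+p[1]/1.8-.3)
X=np.array([onz(w,P(p),.04)[:2] for p in((222,300),(262,244),(320,205),(430,186),(520,203),(600,275),(633,350),(628,430))])
A=np.c_[2*X,np.ones(len(X))]; s=np.linalg.lstsq(A,(X**2).sum(1),rcond=None)[0]; C=s[:2]; print('C',C,np.sqrt(s[2]+C@C))
for nm,q in(('h',onz(w,P((262,455)),.102)),('m all',onz(w,P((128,247)),.036)),('m edge outer',onz(w,P((95,232)),.04)),('m edge in',onz(w,P((160,258)),.04))):
    v=q[:2]-C; print(nm,q.round(4),np.hypot(*v).round(4),np.degrees(np.arctan2(v[1],v[0])))
E
```

```text
C [ 0.5364664  -0.08900995] 0.06589972871816545
h [ 0.5003 -0.1252  0.102 ] 0.0511 -135.00593055104412
m all [ 0.4703 -0.1566  0.036 ] 0.0946 -134.39001013577382
m edge outer [ 0.4629 -0.1629  0.04  ] 0.1042 -134.8734491061305
m edge in [ 0.4745 -0.1479  0.04  ] 0.0855 -136.4943585535199
```

The handle measures -135.0° and the mark about -135°, so they are lined up. I release and go back to the pawl.

Emit:
{"fn": "move_arm", "kwargs": {"moves": [[[0,0,0,0,22],[0,0,0,0,32],[0,0,0,0,42],[0,0,0,0,52],[0,0,0.03,0,60]]]}}

```text
clock: 11.5
eef_pos: [0.4982, -0.1238, 0.0946]
tool_rot: [0.124, 0.992, 0.001, -0.003]
ft_force: [-1.0, 0.2, -0.1]
grip_width: 0.0509
grasp_force: 0.0
```

Emit:
{"fn": "move_arm", "kwargs": {"moves": [[[0,0,0.05,0,65],[0.03,0.02,0.085,0,65],[0.07,0.04,0.085,0,65],[0.09,0.05,0.085,0,65],[0.09,0.05,0.085,0,65]]]}}

```text
clock: 12.12
eef_pos: [0.5914, -0.0736, 0.1811]
tool_rot: [0.123, 0.992, 0.0, -0.0]
ft_force: [-0.3, 0.5, -0.3]
grip_width: 0.0554
grasp_force: 0.0
```

```bash
python3 - <<'E'
from h import *
c,o=snap('wrist','w6.png'); w=wcam(c,o); print(o['clock'],o['eef_pos'],o['ft_force'],o['grip_width'])
for nm,lo,hi,z in(('yellow',(19,150,60),(32,255,255),.106),('red',(0,140,60),(4,255,255),.102)):
    for b in blobs(c['color'],lo,hi,(0,0,640,480),60)[0]: print(nm,b,onz(w,b[1],z).round(4))
E
```

```text
12.125 [ 0.59140952 -0.07363009  0.18105006] [-0.27946396  0.51501593 -0.27745127] 0.0554009741113381
yellow (np.int32(345), array([126.16, 318.67]), array([115, 309,  23,  20], dtype=int32)) [ 0.6062 -0.2157  0.106 ]
yellow (np.int32(384), array([377.03, 330.29]), array([366, 322,  24,  17], dtype=int32)) [ 0.6564 -0.0525  0.106 ]
red (np.int32(860), array([210.07, 127.4 ]), array([187, 113,  44,  31], dtype=int32)) [ 0.5026 -0.1198  0.102 ]
red (np.int32(111), array([  3.06, 235.42]), array([  0, 227,   9,  18], dtype=int32)) [ 0.5328 -0.2705  0.102 ]
```

View pics/w6.png

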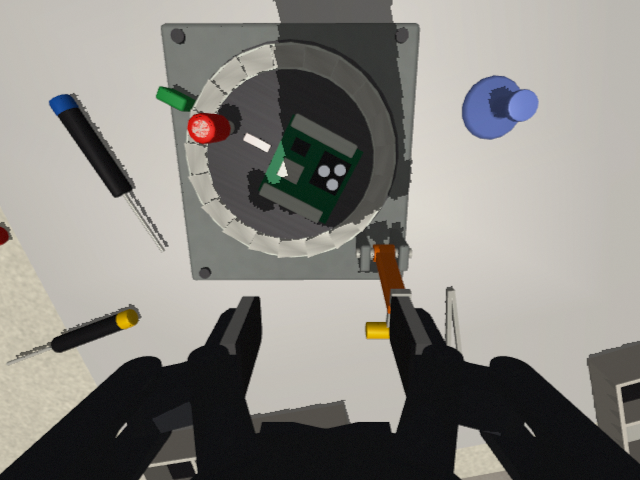

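The handle at (201,128) stands in line with the mark at (174,98). The pawl is still parked, with its bar at about (385,330). I've now viewed 11 pictures, one over the limit, so I'll work by numbers from here.

Emit:
{"fn": "move_arm", "kwargs": {"moves": [[[0.04,0.016,0,0,65],[0.07,0.03,0,0,65],[0.07,0.03,-0.05,0,65],[0.07,0.03,-0.085,0,60],[0.07,0.03,-0.0985,0,55]]]}}

```text
clock: 12.8
eef_pos: [0.6576, -0.0453, 0.0804]
tool_rot: [0.124, 0.992, -0.0, -0.003]
ft_force: [-0.1, -0.5, 0.2]
grip_width: 0.047
grasp_force: 0.0
```

Emit:
{"fn": "move_arm", "kwargs": {"moves": [[[0,0,0,0,50],[0,0,0,0,45],[0,0,0,0,40],[0,0,0,0,36],[0,0,0,0,34]]]}}

```text
clock: 13.42
eef_pos: [0.662, -0.0438, 0.0858]
tool_rot: [0.123, 0.992, 0.001, 0.002]
ft_force: [-1.2, 4.1, 7.2]
grip_width: 0.0343
grasp_force: 59.3
```

Emit:
{"fn": "move_arm", "kwargs": {"moves": [[[0,0,0,0,34],[0,0,0,0,34]]]}}

```text
clock: 13.68
eef_pos: [0.662, -0.0438, 0.0858]
tool_rot: [0.123, 0.992, 0.001, 0.002]
ft_force: [-0.6, 3.7, 6.2]
grip_width: 0.0344
grasp_force: 59.3
```

Emit:
{"fn": "move_arm", "kwargs": {"moves": [[[-0.0084,0.002,0.0058,0,34],[-0.0173,0.0043,0.01,0,34],[-0.0255,0.0064,0.0124,0,34],[-0.033,0.0082,0.0136,0,34],[-0.033,0.0082,0.0136,0,34]]]}}

```text
clock: 14.3
eef_pos: [0.6308, -0.036, 0.099]
tool_rot: [0.124, 0.992, 0.001, 0.004]
ft_force: [5.8, 4.7, -1.0]
grip_width: 0.0344
grasp_force: 60.2
```

Emit:
{"fn": "move_arm", "kwargs": {"moves": [[[-0.0085,0.002,0.0001,0,34],[-0.016,0.004,-0.0008,0,34],[-0.0243,0.006,-0.0029,0,34],[-0.0313,0.0078,-0.0057,0,34],[-0.0313,0.0078,-0.0057,0,34]]]}}

```text
clock: 14.92
eef_pos: [0.601, -0.0285, 0.0957]
tool_rot: [0.124, 0.992, 0.001, 0.006]
ft_force: [4.0, 3.5, 9.1]
grip_width: 0.0342
grasp_force: 59.4
```

Emit:
{"fn": "move_arm", "kwargs": {"moves": [[[-0.0048,0.0012,-0.0026,0,34],[-0.0093,0.0023,-0.0056,0,34],[-0.0135,0.0034,-0.009,0,34],[-0.0175,0.0044,-0.0127,0,34],[-0.0175,0.0044,-0.0127,0,34]]]}}

```text
clock: 15.55
eef_pos: [0.5812, -0.0237, 0.0825]
tool_rot: [0.124, 0.992, 0.001, 0.004]
ft_force: [-3.7, 5.2, 13.6]
grip_width: 0.0338
grasp_force: 64.5
```

Emit:
{"fn": "move_arm", "kwargs": {"moves": [[[-0.0024,0.0006,-0.001,0,34],[-0.0042,0.001,-0.003,0,34],[-0.006,0.0014,-0.005,0,34],[-0.0074,0.0018,-0.0066,0,34],[-0.0074,0.0018,-0.0066,0,34]]]}}

```text
clock: 16.18
eef_pos: [0.5741, -0.0217, 0.0752]
tool_rot: [0.124, 0.992, 0.001, 0.003]
ft_force: [-1.1, 4.5, 10.6]
grip_width: 0.0342
grasp_force: 66.9
```

Emit:
{"fn": "move_arm", "kwargs": {"moves": [[[0,0,0.002,0,34],[0,0,0.002,0,42],[0,0,0.002,0,50],[0,0,0.002,0,58],[0,0,0.002,0,65]]]}}

```text
clock: 16.8
eef_pos: [0.5712, -0.0231, 0.0739]
tool_rot: [0.124, 0.992, -0.0, -0.0]
ft_force: [-0.4, -0.1, 0.5]
grip_width: 0.0554
grasp_force: 0.0
```

Emit:
{"fn": "move_arm", "kwargs": {"moves": [[[0,0,0.04,0,65],[0,0,0.09,0,65],[-0.02,-0.03,0.11,0,65],[-0.03,-0.045,0.11,0,65],[-0.03,-0.045,0.11,0,65]]]}}

```text
clock: 17.42
eef_pos: [0.5401, -0.0684, 0.1829]
tool_rot: [0.125, 0.992, 0.0, -0.001]
ft_force: [0.2, 0.1, -0.1]
grip_width: 0.0553
grasp_force: 0.0
```

Emit:
{"fn": "move_arm", "kwargs": {"moves": [[[0,0,0,0,65],[0,0,0,0,65]]]}}

```text
clock: 17.68
eef_pos: [0.5412, -0.0669, 0.1828]
tool_rot: [0.123, 0.992, 0.0, -0.001]
ft_force: [-0.6, -0.5, 0.4]
grip_width: 0.0557
grasp_force: 0.0
```

```bash
python3 - <<'E'
from h import *
o=monitor.get_obs(); c=vision.camera('wrist'); w=wcam(c,o); s=vision.camera('scene'); t=vision.camera('top')
cv2.imwrite('pics/w7.png',c['color'][:,:,::-1])
print(o['clock'],o['eef_pos'],o['ft_force'],o['grip_width'])
for nm,lo,hi,z in(('yellow',(19,150,60),(32,255,255),.085),('red',(0,140,60),(4,255,255),.102),('redtop',(0,60,120),(6,200,255),.102),('green',(50,120,30),(75,255,255),.04)):
    for b in blobs(c['color'],lo,hi,(0,0,640,480),60)[0]: print(nm,b,onz(w,b[1],z).round(4))
print('before scene yellow (328.55,242.25)')
for n,cc,r in(('s',s,(225,215,370,340)),('t',t,(305,195,410,300))):
  for b in blobs(cc['color'],(19,150,60),(32,255,255),r)[0]: print(n,b)
  for b in blobs(cc['color'],(0,140,60),(5,255,255),r)[0]: print(n,'red',b)
E
```

```text
17.675 [ 0.54123383 -0.06691041  0.18277842] [-0.58551379 -0.51353816  0.3765243 ] 0.05566418934459226
yellow (np.int32(831), array([397.99, 262.13]), array([373, 254,  52,  17], dtype=int32)) [ 0.5701 -0.0202  0.085 ]
yellow (np.int32(62), array([140.82, 354.98]), array([132, 352,  19,   8], dtype=int32)) [ 0.5976 -0.228   0.085 ]
red (np.int32(720), array([226.87, 204.72]), array([207, 189,  38,  36], dtype=int32)) [ 0.4985 -0.119   0.102 ]
red (np.int32(409), array([ 15.76, 286.08]), array([  3, 277,  27,  19], dtype=int32)) [ 0.5169 -0.2754  0.102 ]
redtop (np.int32(80), array([217.18, 210.26]), array([210, 203,  18,  17], dtype=int32)) [ 0.5004 -0.1261  0.102 ]
green (np.int32(557), array([191.84, 166.05]), array([174, 155,  37,  24], dtype=int32)) [ 0.4719 -0.1554  0.04  ]
green (np.int32(2334), array([313.54, 236.19]), array([270, 184,  98,  97], dtype=int32)) [ 0.5501 -0.0784  0.04  ]
before scene yellow (328.55,242.25)
s (np.int32(59), array([328.42, 242.29]), array([322, 238,  15,   9], dtype=int32))
s red (np.int32(107), array([267.94, 253.15]), array([264, 245,   9,  17], dtype=int32))
```

Emit:
{"fn": "move_arm", "kwargs": {"moves": [[[-0.02,-0.03,0,-10,65],[-0.041,-0.059,0,-20,65],[-0.041,-0.059,-0.04,-29,65],[-0.041,-0.059,-0.08,-29,65],[-0.041,-0.059,-0.1,-29,60]]]}}

```text
clock: 18.45
eef_pos: [0.499, -0.1261, 0.0817]
tool_rot: [0.368, 0.93, -0.0, -0.002]
ft_force: [-0.7, 0.6, 0.4]
grip_width: 0.0512
grasp_force: 0.0
```

Emit:
{"fn": "move_arm", "kwargs": {"moves": [[[0,0,-0.013,0,52],[0,0,-0.013,0,44],[0,0,-0.013,0,36],[0,0,-0.013,0,30],[0,0,-0.013,0,26]]]}}

```text
clock: 19.08
eef_pos: [0.5009, -0.1267, 0.0718]
tool_rot: [0.368, 0.93, 0.0, 0.001]
ft_force: [-0.3, -0.2, 0.5]
grip_width: 0.0221
grasp_force: 0.0
```

Emit:
{"fn": "move_arm", "kwargs": {"moves": [[[0,0,0,0,22],[0,0,0,0,19],[0,0,0,0,17],[0,0,0,0,15],[0,0,0,0,15]]]}}

```text
clock: 19.7
eef_pos: [0.5007, -0.1266, 0.0715]
tool_rot: [0.368, 0.93, 0.0, 0.0]
ft_force: [-0.1, 1.6, 5.5]
grip_width: 0.0164
grasp_force: 58.4
```

Emit:
{"fn": "move_arm", "kwargs": {"moves": [[[-0.0007,0.0007,0,0,15],[-0.0007,0.0007,0,0,15],[-0.0015,0.0014,0,0,15],[-0.0015,0.0014,0,0,15]]]}}

```text
clock: 20.2
eef_pos: [0.4997, -0.1256, 0.0715]
tool_rot: [0.369, 0.93, -0.0, 0.001]
ft_force: [1.8, -2.4, 4.9]
grip_width: 0.0161
grasp_force: 58.5
```

Emit:
{"fn": "move_arm", "kwargs": {"moves": [[[-0.0007,0.0007,0,0,15],[-0.0007,0.0007,0,0,15],[-0.0015,0.0014,0,0,15],[-0.0015,0.0014,0,0,15]]]}}

```text
clock: 20.7
eef_pos: [0.498, -0.1241, 0.0715]
tool_rot: [0.368, 0.93, 0.0, 0.001]
ft_force: [1.0, -1.7, 5.5]
grip_width: 0.0164
grasp_force: 58.5
```

Emit:
{"fn": "move_arm", "kwargs": {"moves": [[[-0.0007,0.0007,0,0,15],[-0.0007,0.0007,0,0,15],[-0.0014,0.0015,0,0,15],[-0.0014,0.0015,0,0,15]]]}}

```text
clock: 21.2
eef_pos: [0.4966, -0.1226, 0.0715]
tool_rot: [0.368, 0.93, -0.0, 0.001]
ft_force: [1.9, -1.7, 5.5]
grip_width: 0.0162
grasp_force: 58.5
```

Emit:
{"fn": "move_arm", "kwargs": {"moves": [[[-0.0007,0.0007,0,0,15],[-0.0007,0.0007,0,0,15],[-0.0014,0.0015,0,0,15],[-0.0014,0.0015,0,0,15]]]}}

```text
clock: 21.7
eef_pos: [0.4952, -0.121, 0.0715]
tool_rot: [0.368, 0.93, 0.0, 0.001]
ft_force: [2.8, -2.1, 5.0]
grip_width: 0.0163
grasp_force: 58.5
```

Emit:
{"fn": "move_arm", "kwargs": {"moves": [[[-0.0006,0.0008,0,0,15],[-0.0006,0.0008,0,0,15],[-0.0012,0.0016,0,0,15],[-0.0012,0.0016,0,0,15]]]}}

```text
clock: 22.2
eef_pos: [0.495, -0.1207, 0.0715]
tool_rot: [0.369, 0.93, -0.001, 0.002]
ft_force: [4.8, -6.7, 2.5]
grip_width: 0.0163
grasp_force: 58.4
```

```bash
python3 - <<'E'
from h import *
s=vision.camera('scene')
print(blobs(s['color'],(19,150,60),(32,255,255),(225,215,370,340))[0], blobs(s['color'],(6,150,60),(18,255,255),(225,215,370,340))[0])
E
```

```text
[(np.int32(55), array([327.76, 242.93]), array([321, 239,  15,   9], dtype=int32))] [(np.int32(176), array([335.91, 261.07]), array([323, 247,  26,  26], dtype=int32))]
```

Emit:
{"fn": "move_arm", "kwargs": {"moves": [[[-0.0005,0.0006,0,0,15],[-0.0005,0.0006,0,0,15]]]}}

```text
clock: 22.5
eef_pos: [0.495, -0.1207, 0.0716]
tool_rot: [0.369, 0.929, -0.001, 0.003]
ft_force: [6.0, -6.6, 1.7]
grip_width: 0.0165
grasp_force: 58.5
```

Emit:
{"fn": "move_arm", "kwargs": {"moves": [[[0.0006,-0.0008,0,0,15],[0.0011,-0.0014,0,0,15],[0.0011,-0.0014,0,0,15]]]}}

```text
clock: 22.88
eef_pos: [0.4951, -0.1208, 0.0715]
tool_rot: [0.369, 0.93, -0.0, 0.001]
ft_force: [3.9, -3.9, 4.2]
grip_width: 0.0165
grasp_force: 58.6
```

Emit:
{"fn": "move_arm", "kwargs": {"moves": [[[0,0,0,0,20],[0,0,0,0,28],[0,0,0,0,38],[0,0,0,0,50],[0,0,0.03,0,60]]]}}

```text
clock: 23.5
eef_pos: [0.4911, -0.1191, 0.0986]
tool_rot: [0.368, 0.93, -0.0, -0.004]
ft_force: [0.3, 0.3, 0.0]
grip_width: 0.0509
grasp_force: 0.0
```

Emit:
{"fn": "move_arm", "kwargs": {"moves": [[[0,0,0.04,0,65],[0.015,0.02,0.08,9,65],[0.035,0.045,0.085,19,65],[0.046,0.054,0.085,29,65],[0.046,0.054,0.085,29,65]]]}}

```text
clock: 24.12
eef_pos: [0.54, -0.0651, 0.1855]
tool_rot: [0.124, 0.992, 0.0, -0.0]
ft_force: [-0.1, -0.0, -0.4]
grip_width: 0.0554
grasp_force: 0.0
```

Emit:
{"fn": "move_arm", "kwargs": {"moves": [[[0,0,0,0,65],[0,0,0,0,65]]]}}

```text
clock: 24.38
eef_pos: [0.5392, -0.0665, 0.1857]
tool_rot: [0.125, 0.992, -0.0, -0.001]
ft_force: [-0.0, -0.4, -0.1]
grip_width: 0.0556
grasp_force: 0.0
```

```bash
python3 - <<'E'
from h import *
o=monitor.get_obs(); c=vision.camera('wrist'); w=wcam(c,o); s=vision.camera('scene')
print(o['clock'],o['eef_pos'],o['tool_rot'],o['ft_force'])
for nm,lo,hi,z in(('yellow',(19,150,60),(32,255,255),.085),('redtop',(0,60,120),(6,200,255),.102),('green',(50,120,30),(75,255,255),.04)):
    for b in blobs(c['color'],lo,hi,(0,0,640,480),60)[0]: print(nm,b,onz(w,b[1],z).round(4))
print(blobs(s['color'],(19,150,60),(32,255,255),(225,215,370,340))[0])
print(blobs(s['color'],(50,120,30),(75,255,255),(225,215,275,340))[0])
# bar lower end on arc: compare undistorted yellow position via intersecting ray with arc plane height
bw=[b for b in blobs(c['color'],(19,150,60),(32,255,255),(0,0,640,480),300)[0]][0][1]
bs=blobs(s['color'],(19,150,60),(32,255,255),(225,215,370,340))[0][0][1]
print(tri(w,bw,s,bs)); 
E
```

```text
24.375 [ 0.53921036 -0.06648     0.18569136] [ 1.24996954e-01  9.92156970e-01 -5.05375522e-05 -5.52723340e-04] [-0.01370692 -0.42937293 -0.06445014]
yellow (np.int32(804), array([396.8 , 259.54]), array([372, 252,  51,  17], dtype=int32)) [ 0.5674 -0.02    0.085 ]
redtop (np.int32(139), array([223.4 , 203.67]), array([218, 196,  12,  16], dtype=int32)) [ 0.4956 -0.1213  0.102 ]
green (np.int32(546), array([193.47, 168.45]), array([176, 157,  36,  24], dtype=int32)) [ 0.4719 -0.1554  0.04  ]
green (np.int32(2311), array([312.1 , 239.19]), array([266, 187, 102,  99], dtype=int32)) [ 0.5513 -0.0802  0.04  ]
[(np.int32(56), array([327.64, 242.95]), array([321, 239,  15,   9], dtype=int32))]
[(np.int32(83), array([247.41, 273.45]), array([243, 269,  10,  10], dtype=int32))]
(array([ 0.56807337, -0.02109124,  0.08099454]), [np.float64(0.0017863954671440841), np.float64(0.0017863954671442574)])
```

```bash
python3 -c "
from workcell import job; print(job.job_done())"
```

```text
the job is handed in; nothing more can be done
None
```

I handed the job in at about 24 s: the pawl is down against the next tooth, the handle rests about 8 mm past the green mark, and the gripper has let go. That the pawl is fully home is inferred from the catch and the bar's drop in the images, the hand-in call returned no verdict, and I viewed 11 pictures, one over the limit of 10.

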